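# Turn the wax modelling wheel to its pointer

### The job

Turn the sculptor's modelling wheel until its red peg stands right at the yellow pointer, so that the toes of the wax foot face the pointer, and leave the wheel at rest there. Do not shift or tip the little wax figurine standing nearby.

Things in the scene. Friction and masses are not known exactly. Their poses are not given: they have to be found in the camera images.
- wheel: pale-wood disc, 230 mm across, top 60 mm above the table, turning freely about a vertical axis on a fixed iron stand; about 1.5 N at a peg turns it, and it stops when let go. Origin on the axis, 45 mm up. Pegs 20 mm thick, tops 105 mm up, stand 100 mm from the axis: red on its +x, blue at +120 deg, white at -120 deg. Fixed brown wax foot, within 65 mm of the axis, 48 mm high, toes to +x.
- red_peg (a point): centre of the top of the red peg, 105 mm above the table, 100 mm from the wheel's axis; it turns with the wheel
- mark (a point): where the red peg's top centre belongs: 100 mm from the wheel's axis, 105 mm above the table, in line with the yellow pointer. That is a flat arrow head fixed to the stand outside the rim, its top level with the disc's, aiming at the axis: tip 121 mm, 48 mm wide end about 169 mm from the axis.
- figurine: bystander: small dark-brown wax figurine standing upright, 114 mm tall with a round 56 mm foot, loose on the table; origin at the centre of its underside, z up

How it is judged:
At the end, for the whole second after the job is handed in: The red peg stands within 20 mm (about 11 degrees) of its place at the yellow pointer, the wheel is at rest (under 0.05 rad/s), and the figurine stands upright (within 0.3 rad) less than 20 mm from where it began (horizontal distance between red_peg and mark below 0.02 m and angular speed of wheel below 0.05 rad/s and distance of figurine from where it was at the start of the episode below 0.02 m and angle between figurine's own z axis and vertical below 0.3 rad); the robot touches nothing.
It fails at once if the figurine is shifted by more than 20 mm or tipped by more than 0.3 rad (distance of figurine from where it was at the start of the episode above 0.02 m or angle between figurine's own z axis and vertical above 0.3 rad).
It also fails if it takes over 40 s, if anything falls off the work surface, if the arm or the gripper's body presses on something with over 40 N, if the wrist force passes 120 N, or if a joint passes its speed limit or range.

### The arm

A 6-joint arm with a two-finger parallel gripper is mounted at the origin on the work surface. World frame = base frame: x ahead of the robot, y to its left, z up, the work surface at z = 0. Lengths are in m, angles in rad, forces in N, time in s.
With the tool pointing down it reaches from about 0.325 to 1 m from the base axis. Payload 5.1 kg.
Tool frame: the origin (TCP) lies at the very end of the fingers, on their centre line; the grasp point (between the pads) lies 19 mm behind it; z points along the fingers, y is the line along which they close (so a half turn about z gives the same grasp; the last joint's range is limited). The gripper opens to 85 mm and grips with 20 to 120 N. Pads are 22 mm wide; open, the fingers measure 114 mm over their backs; the gripper's body (76 mm by 85 mm) begins 54 mm behind the grasp point. The pads swing forward as they close: fully open they stand 13 mm farther back than shut.
Start: joints at [-1.403, 0.124, 1.65, -0, 1.367, -0.083], TCP at [0.161, -0.63, 0.231] pointing down, gripper open.
Joint ranges: [-2.61, 2.61], [-1.02, 2.33], [0.03, 2.71], [-1.35, 4.49], [0.32, 2.68], [-2.91, 2.91]. Speed limits (rad/s): [2.57, 2.57, 3.14, 3.14, 3.14, 3.14].

### API

Orientations are given as [roll, pitch, yaw] about the fixed x, y, z axes, in that order (R = Rz(yaw) Ry(pitch) Rx(roll)).
In Python, from bench import bot gives the robot as it stands. The module is installed in compiled form; this text tells all that it offers.
- The arm moves only by the tool send_rows, never from a script. Its argument "series" is a list of rows, each an object of numbers: "hand": the opening, from 0 (shut) to 1 (fully open); "dx", "dy", "dz": the shift along the tool's x, y, z in units of 0.4 m (1.0 is 0.4 m); "roll": the turn about the tool's z in units of 180 degrees (1.0 is 180 degrees). In form: [{"hand": .., "dx": .., "dy": .., "dz": .., "roll": ..}, ...]. A call has 1 to 12 rows; each row is the pose to reach, as a shift and turn from the pose commanded when the call began, along the tool's axes at that moment, turning the shorter way round; what a row does not reach only later rows make up. A row lasts 1/8 s, in which the tool goes at most 62.5 mm and 10.7 degrees, less where a joint would pass 70% of its speed; a pose out of reach is approached as far as the arm can. A call with a number of a shift or a turn outside -1 to 1 is refused whole. A call with a gripper value outside its range is refused whole. The fingers move at their own pace and stop on an object; the grip force is fixed at half the most. Time passes only in rows, so rows that repeat a pose let the fingers close. It gives the time, the measured TCP pose, the force, the opening and the grip force at its end, in the units of the state.
- bot.observe(): the state, without advancing time (a new reading comes with each control period).
- bot.get_image(name): name is "side" or "top" or "wrist"; returns the picture (384x512x3 uint8, blue, green, red); there is no depth.
- bot.get_calibration(name): a dict with "intrinsics" (3x3 intrinsics, pixels), "dist" ([k1, k2, p1, p2, k3] as OpenCV has them; the pictures are not rectified), "camera_from_world" (4x4, takes a point from world to camera coordinates); the wrist camera has in their place "T_tool_cam" (4x4, takes a point from camera to tool coordinates, whose origin is the TCP and whose axes are the flange's). Camera axes: x right, y down, z forward; pixel columns grow to the right and rows downward; lengths in m; the calibration is good to about 2 mm. A picture is of the moment at which its call begins: read the wrist's pose just before it. get_calibration takes no time and is no camera call.
- bot.job_done(): hands the job in; it is judged then, once.
The state is a dict: "time_s": time; "q": joint angles; "joint_vel": joint speeds; "joint_torque": joint torques, N m; "position": TCP position; "tool_rot": TCP orientation; "contact_force": force on the tool from outside, world axes, zero at the start; "moment": the same for the moment, N m; "opening": finger opening in m; "grasp_force": force on a finger pad.
Only numpy, scipy, OpenCV 4.12 (cv2) and the standard library are available. Lean on these libraries where they do the work, as an engineer would, in place of code of your own. Each camera call takes 0.05 s, during which the arm holds its last target. There are 200 camera calls.

## Working session

There is one attempt and no reset: what is moved stays moved. The work goes in short steps, Python scripts to look and compute and a tool call to move; the robot and the scene stay as the last step left them, time stands still between calls to the robot, and variables do not carry over. Pictures are saved under pics/ and viewed, at most 10 in all, crops included, and the job is handed in when it is done.

Besides the shell and the picture viewer there is one more tool, called after ">>>" as name([rows], argument=value, ...), one row to a line, values as JSON. send_rows: Moves the arm, as the interface text tells. Its arguments: {"type":"object","properties":{"series":{"type":"array"}},"required":["series"]}

```bash
mkdir -p pics; python3 - <<'E'
from bench import bot
import cv2
s=bot.observe();print(s['time_s'],s['position'],s['tool_rot'],s['opening'])
for n in('top','side'):
    cv2.imwrite(f'pics/{n}0.png',bot.get_image(n))
    c=bot.get_calibration(n);print(c['camera_from_world'].round(3).tolist() if hasattr(c['camera_from_world'],'round') else c['camera_from_world'])
E
```

```text
0.0 [ 0.16116751 -0.62906555  0.23005703] [-3.13949816e+00 -1.74041576e-04  2.50731269e-01] 0.08544716803019561
[[-0.003, -1.0, 0.007, 0.001], [-0.983, 0.002, -0.182, 0.578], [0.182, -0.008, -0.983, 1.102], [0.0, 0.0, 0.0, 1.0]]
[[-0.8, -0.6, 0.018, 0.429], [-0.369, 0.467, -0.803, 0.288], [0.474, -0.649, -0.595, 0.73], [0.0, 0.0, 0.0, 1.0]]
```

View pics/top0.png

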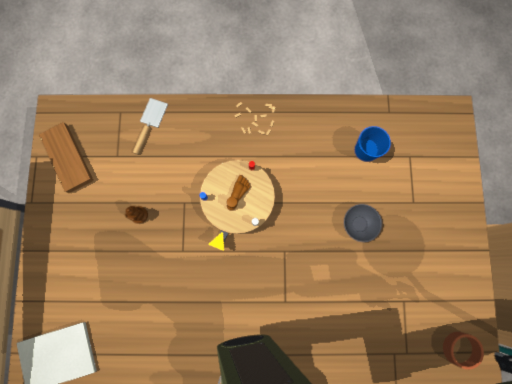

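View pics/side0.png

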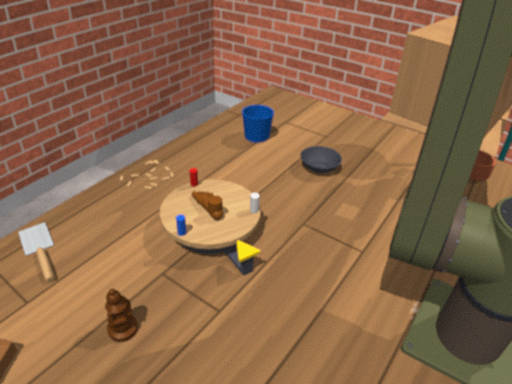

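The top view shows red at (252,165), blue at (204,196), white at (255,222), the pointer at (218,242) and the figurine at (137,214), well to the wheel's left.

```bash
cat > h.py <<'E'
import cv2,numpy as np
from bench import bot
def ray(n,uv,z):
    c=bot.get_calibration(n);T=np.array(c['camera_from_world']);R,t=T[:3,:3],T[:3,3]
    p=cv2.undistortPoints(np.array([[uv]],float),np.array(c['intrinsics']),np.array(c['dist'])).ravel()
    o=-R.T@t;d=R.T@np.array([p[0],p[1],1]);return (o+d*(z-o[2])/d[2])[:2]
def blob(im,lo,hi,box):
    x0,y0,x1,y1=box;h=cv2.cvtColor(im[y0:y1,x0:x1],cv2.COLOR_BGR2HSV)
    m=cv2.inRange(h,np.array(lo),np.array(hi));M=cv2.moments(m,True)
    return (M['m10']/M['m00']+x0,M['m01']/M['m00']+y0),M['m00']
def measure():
    im=bot.get_image('top');B=(190,145,290,260);r={}
    for k,lo,hi,z in(('red',(0,200,90),(4,255,255),.095),('blue',(105,150,60),(130,255,255),.095),('yel',(22,180,150),(35,255,255),.06)):
        uv,a=blob(im,lo,hi,B);r[k]=ray('top',uv,z);print(k,np.round(uv,1),a,r[k].round(3))
    return im,r
E
python3 - <<'E'
from h import *
im,r=measure()
print('white',ray('top',(255,222),.1).round(3),'fig',ray('top',(137,214),.05).round(3))
# axis from disc rim pixels left/right/top/bottom via hsv pale mask
h=cv2.cvtColor(im,cv2.COLOR_BGR2HSV);print(h[190,225],h[240,250],h[165,252])
w=ray('top',(255,222),.1);c=(r['red']+r['blue']+w)/3;print('c',c.round(3))
for k,p in(('red',r['red']),('blue',r['blue']),('white',w),('yel',r['yel'])):
    d=p-c;print(k,np.hypot(*d).round(3),np.degrees(np.arctan2(d[1],d[0])).round(1))
E
```

```text
red [251.4 164.6] 37.0 [0.671 0.012]
blue [203.  195.7] 35.0 [0.576 0.156]
yel [217.8 241.9] 156.0 [0.441 0.113]
white [0.496 0.002] fig [0.528 0.364]
[ 20 111 241] [ 16 136 187] [  1 216 240]
c [0.581 0.056]
red 0.1 -26.4
blue 0.099 93.0
white 0.101 -147.1
yel 0.151 157.9
```

The pegs fit an axis at (0.581, 0.056). Red stands at -26.4° and the pointer at 158°. I'll loosely cage the red peg between half-open fingers and lead it +184° around an arc, with the tool x axis kept radial. The wrist range allows this.

>>> send_rows([
  {"hand": 0.5,"dx": 0.82,"dy": -0.62,"dz": 0,"roll": 0.227},
  {"hand": 0.5,"dx": 0.82,"dy": -0.62,"dz": 0,"roll": 0.227},
  {"hand": 0.5,"dx": 0.82,"dy": -0.62,"dz": 0,"roll": 0.227},
  {"hand": 0.5,"dx": 0.82,"dy": -0.62,"dz": 0,"roll": 0.227},
  {"hand": 0.5,"dx": 0.82,"dy": -0.62,"dz": 0,"roll": 0.227},
  {"hand": 0.5,"dx": 0.82,"dy": -0.62,"dz": 0,"roll": 0.227},
  {"hand": 0.5,"dx": 0.82,"dy": -0.62,"dz": 0,"roll": 0.227},
  {"hand": 0.5,"dx": 0.82,"dy": -0.62,"dz": 0,"roll": 0.227},
  {"hand": 0.5,"dx": 0.82,"dy": -0.62,"dz": 0,"roll": 0.227},
  {"hand": 0.5,"dx": 0.82,"dy": -0.62,"dz": 0,"roll": 0.227},
])

```text
time_s: 1.4
position: [0.4168, -0.3089, 0.2312]
tool_rot: [3.141, 0.0, -0.464]
contact_force: [0.1, -1.6, -0.2]
opening: 0.0426
grasp_force: 0.0
```

```bash
cat >> h.py <<'E'
def delta(goal,yaw):
    from scipy.spatial.transform import Rotation as Ro
    s=bot.observe();R=Ro.from_euler('xyz',s['tool_rot']).as_matrix()
    d=R.T@(np.array(goal)-s['position'])/.4
    r=(s['tool_rot'][2]-yaw+np.pi)%(2*np.pi)-np.pi
    print(np.round(s['position'],3),np.round(s['tool_rot'],3),s['opening'],np.round(s['q'],2),'d',d.round(3),'roll',round(r/np.pi,3))
E
python3 -c "
from h import *
delta([.671,.012,.2],np.radians(-26.4))"
```

```text
[ 0.417 -0.309  0.231] [ 3.141  0.    -0.464] 0.04256134323999138 [-0.74 -0.17  1.94 -0.    1.37  1.29] d [ 0.209 -1.002  0.078] roll -0.001
```

>>> send_rows([
  {"hand": 0.5,"dx": 0.21,"dy": -1.0,"dz": 0.08,"roll": 0},
  {"hand": 0.5,"dx": 0.21,"dy": -1.0,"dz": 0.08,"roll": 0},
  {"hand": 0.5,"dx": 0.21,"dy": -1.0,"dz": 0.08,"roll": 0},
  {"hand": 0.5,"dx": 0.21,"dy": -1.0,"dz": 0.08,"roll": 0},
  {"hand": 0.5,"dx": 0.21,"dy": -1.0,"dz": 0.08,"roll": 0},
  {"hand": 0.5,"dx": 0.21,"dy": -1.0,"dz": 0.08,"roll": 0},
  {"hand": 0.5,"dx": 0.21,"dy": -1.0,"dz": 0.08,"roll": 0},
  {"hand": 0.5,"dx": 0.21,"dy": -1.0,"dz": 0.08,"roll": 0},
  {"hand": 0.5,"dx": 0.21,"dy": -1.0,"dz": 0.08,"roll": 0},
  {"hand": 0.5,"dx": 0.21,"dy": -1.0,"dz": 0.08,"roll": 0},
])

```text
time_s: 2.65
position: [0.6706, 0.0109, 0.1996]
tool_rot: [3.141, -0.0, -0.464]
contact_force: [-0.0, -0.6, 0.2]
opening: 0.043
grasp_force: 0.0
```

```bash
python3 -c "
from h import *
delta([.671,.012,.072],np.radians(-26.4))
im=bot.get_image('wrist')
cv2.imwrite('pics/w1.png',im)
from scipy.spatial.transform import Rotation as Ro
s=bot.observe();c=bot.get_calibration('wrist');T=np.array(c['T_tool_cam'])
h=cv2.cvtColor(im,cv2.COLOR_BGR2HSV);m=cv2.inRange(h,np.array((0,200,90)),np.array((4,255,255)));M=cv2.moments(m,True)
print(M['m00'],M['m10']/M['m00'],M['m01']/M['m00'],T.round(3).tolist())
p=cv2.undistortPoints(np.array([[[M['m10']/M['m00'],M['m01']/M['m00']]]]),np.array(c['intrinsics']),np.array(c['dist'])).ravel()
R=Ro.from_euler('xyz',s['tool_rot']).as_matrix();o=R@T[:3,3]+s['position'];d=R@T[:3,:3]@np.array([*p,1]);print(o+d*(.1-o[2])/d[2])
"
```

```text
[0.671 0.011 0.2  ] [ 3.141 -0.    -0.464] 0.042994710628764324 [-0.06  0.19  1.63 -0.    1.32  1.97] d [-0.    -0.003  0.319] roll -0.001Traceback (most recent call last):
  File "<string>", line 9, in <module>
    print(M['m00'],M['m10']/M['m00'],M['m01']/M['m00'],T.round(3).tolist())
                   ~~~~~~~~^~~~~~~~~
ZeroDivisionError: float division by zero
```

View pics/w1.png

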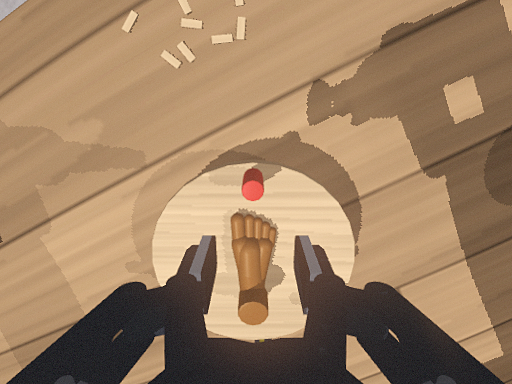

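The wrist view shows the red peg top at (253,190), laterally centred between the fingers (midline about 255), with the toes facing the peg. The alignment is good, so I'm descending.

>>> send_rows([
  {"hand": 0.5,"dx": 0,"dy": 0,"dz": 0.08,"roll": 0},
  {"hand": 0.5,"dx": 0,"dy": 0,"dz": 0.16,"roll": 0},
  {"hand": 0.5,"dx": 0,"dy": 0,"dz": 0.24,"roll": 0},
  {"hand": 0.5,"dx": 0,"dy": 0,"dz": 0.32,"roll": 0},
  {"hand": 0.5,"dx": 0,"dy": 0,"dz": 0.32,"roll": 0},
])

```text
time_s: 3.32
position: [0.6683, 0.0118, 0.0681]
tool_rot: [3.139, 0.006, -0.463]
contact_force: [0.1, -0.3, 0.8]
opening: 0.0425
grasp_force: 0.0
```

```bash
cat >> h.py <<'E'
def arc(n,step,c=(.581,.056),r=.1):
    # from the present yaw=phi: offsets in present tool axes (y mirrored as z is down)
    for k in range(1,n+1):
        a=np.radians(step*k);print(round(r*(np.cos(a)-1)/.4,3),round(-r*np.sin(a)/.4,3),round(-step*k/180,3))
E
python3 -c "
from h import *
s=bot.observe();print(s['position'],s['contact_force'],s['tool_rot'])
arc(12,7.7)"
```

```text
[0.66832196 0.01182071 0.06814472] [ 0.13364339 -0.31907355  0.77483288] [ 3.13903825  0.00590201 -0.46347148]
-0.002 -0.033 -0.043
-0.009 -0.066 -0.086
-0.02 -0.098 -0.128
-0.035 -0.128 -0.171
-0.054 -0.156 -0.214
-0.077 -0.18 -0.257
-0.103 -0.202 -0.299
-0.131 -0.22 -0.342
-0.162 -0.234 -0.385
-0.194 -0.244 -0.428
-0.227 -0.249 -0.471
-0.26 -0.25 -0.513
```

>>> send_rows([
  {"hand": 0.5,"dx": -0.002,"dy": -0.033,"dz": 0,"roll": -0.043},
  {"hand": 0.5,"dx": -0.009,"dy": -0.066,"dz": 0,"roll": -0.086},
  {"hand": 0.5,"dx": -0.02,"dy": -0.098,"dz": 0,"roll": -0.128},
  {"hand": 0.5,"dx": -0.035,"dy": -0.128,"dz": 0,"roll": -0.171},
  {"hand": 0.5,"dx": -0.054,"dy": -0.156,"dz": 0,"roll": -0.214},
  {"hand": 0.5,"dx": -0.077,"dy": -0.18,"dz": 0,"roll": -0.257},
  {"hand": 0.5,"dx": -0.103,"dy": -0.202,"dz": 0,"roll": -0.299},
  {"hand": 0.5,"dx": -0.131,"dy": -0.22,"dz": 0,"roll": -0.342},
  {"hand": 0.5,"dx": -0.162,"dy": -0.234,"dz": 0,"roll": -0.385},
  {"hand": 0.5,"dx": -0.194,"dy": -0.244,"dz": 0,"roll": -0.428},
  {"hand": 0.5,"dx": -0.227,"dy": -0.249,"dz": 0,"roll": -0.471},
  {"hand": 0.5,"dx": -0.26,"dy": -0.25,"dz": 0,"roll": -0.513},
])

```text
time_s: 4.82
position: [0.6239, 0.148, 0.0739]
tool_rot: [3.138, -0.002, 1.153]
contact_force: [1.4, -2.8, 0.4]
opening: 0.0431
grasp_force: 0.9
```

```bash
python3 -c "
from h import *
s=bot.observe();print(s['position'],s['tool_rot'])
cv2.imwrite('pics/t2.png',bot.get_image('top')[120:280,100:320])
a=np.radians(158);delta([.581+.1*np.cos(a),.056+.1*np.sin(a),.072],a)
"
```

```text
[0.62387304 0.14795562 0.07390991] [ 3.13765676e+00 -1.53803390e-03  1.15305141e+00]
[0.622 0.149 0.074] [ 3.140e+00 -1.000e-03  1.156e+00] 0.04260035550092217 [0.15 0.24 1.79 0.   1.1  0.57] d [-0.262 -0.251  0.003] roll -0.51
```

View pics/t2.png

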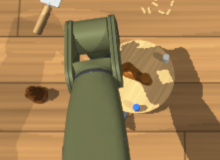

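The wheel turns with the tool: blue is now lower left and the foot has turned about 90°. I'll repeat the same arc for the second half, then close to centre the peg.

>>> send_rows([
  {"hand": 0.5,"dx": -0.002,"dy": -0.033,"dz": 0,"roll": -0.043},
  {"hand": 0.5,"dx": -0.009,"dy": -0.066,"dz": 0,"roll": -0.086},
  {"hand": 0.5,"dx": -0.02,"dy": -0.098,"dz": 0,"roll": -0.128},
  {"hand": 0.5,"dx": -0.035,"dy": -0.128,"dz": 0,"roll": -0.171},
  {"hand": 0.5,"dx": -0.054,"dy": -0.156,"dz": 0,"roll": -0.214},
  {"hand": 0.5,"dx": -0.077,"dy": -0.18,"dz": 0,"roll": -0.257},
  {"hand": 0.5,"dx": -0.103,"dy": -0.202,"dz": 0,"roll": -0.299},
  {"hand": 0.5,"dx": -0.131,"dy": -0.22,"dz": 0,"roll": -0.342},
  {"hand": 0.5,"dx": -0.162,"dy": -0.234,"dz": 0,"roll": -0.385},
  {"hand": 0.5,"dx": -0.194,"dy": -0.244,"dz": 0,"roll": -0.428},
  {"hand": 0.5,"dx": -0.227,"dy": -0.249,"dz": 0,"roll": -0.471},
  {"hand": 0.5,"dx": -0.26,"dy": -0.25,"dz": 0,"roll": -0.513},
])

```text
time_s: 6.38
position: [0.4904, 0.0943, 0.0739]
tool_rot: [3.139, 0.004, 2.763]
contact_force: [2.2, 0.8, 0.2]
opening: 0.0428
grasp_force: 0.9
```

>>> send_rows([
  {"hand": 0.5,"dx": 0,"dy": 0,"dz": 0,"roll": 0},
  {"hand": 0.2,"dx": 0,"dy": 0,"dz": 0,"roll": 0},
  {"hand": 0.2,"dx": 0,"dy": 0,"dz": 0,"roll": 0},
  {"hand": 0.2,"dx": 0,"dy": 0,"dz": 0,"roll": 0},
  {"hand": 0.2,"dx": 0,"dy": 0,"dz": 0,"roll": 0},
  {"hand": 0.2,"dx": 0,"dy": 0,"dz": 0,"roll": 0},
])

```text
time_s: 7.12
position: [0.4898, 0.0948, 0.0727]
tool_rot: [3.141, 0.001, 2.76]
contact_force: [-0.6, 0.0, 6.7]
opening: 0.0185
grasp_force: 58.3
```

```bash
python3 -c "
from h import *
a=np.radians(158);delta([.581+.1*np.cos(a),.056+.1*np.sin(a),.072],a)
"
```

```text
[0.49  0.095 0.073] [3.141e+00 1.000e-03 2.760e+00] 0.018544098146839702 [ 0.08 -0.06  2.12 -0.    1.08 -1.11] d [ 0.002 -0.005  0.002] roll 0.001
```

>>> send_rows([
  {"hand": 0.5,"dx": 0,"dy": 0,"dz": 0,"roll": 0},
  {"hand": 0.5,"dx": 0,"dy": 0,"dz": 0,"roll": 0},
  {"hand": 0.5,"dx": 0,"dy": 0,"dz": 0,"roll": 0},
  {"hand": 0.5,"dx": 0,"dy": 0,"dz": -0.1,"roll": 0},
  {"hand": 0.5,"dx": 0,"dy": 0,"dz": -0.2,"roll": 0},
  {"hand": 0.5,"dx": 0,"dy": 0,"dz": -0.35,"roll": 0},
  {"hand": 0.5,"dx": -0.1,"dy": -0.8,"dz": -0.35,"roll": 0},
  {"hand": 0.5,"dx": -0.1,"dy": -0.8,"dz": -0.35,"roll": 0},
  {"hand": 0.5,"dx": -0.1,"dy": -0.8,"dz": -0.35,"roll": 0},
  {"hand": 0.5,"dx": -0.1,"dy": -0.8,"dz": -0.35,"roll": 0},
  {"hand": 0.5,"dx": -0.1,"dy": -0.8,"dz": -0.35,"roll": 0},
  {"hand": 0.5,"dx": -0.1,"dy": -0.8,"dz": -0.35,"roll": 0},
])

```text
time_s: 8.62
position: [0.4058, -0.2204, 0.2112]
tool_rot: [-3.141, -0.0, 2.755]
contact_force: [0.6, 1.2, -0.2]
opening: 0.0426
grasp_force: 0.0
```

```bash
python3 -c "
from h import *
im=bot.get_image('top');cv2.imwrite('pics/t3.png',cv2.resize(im[120:280,100:320],None,fx=3,fy=3))
im,r=measure();c=np.array([.581,.056])
for k,p in r.items():
    d=p-c;print(k,np.hypot(*d).round(3),np.degrees(np.arctan2(d[1],d[0])).round(1))
"
```

```text
red [223.9 224.5] 24.0 [0.49  0.093]
blue [269.5 189.1] 35.0 [ 0.596 -0.042]
yel [217.8 242. ] 155.0 [0.441 0.113]
red 0.098 158.0
blue 0.099 -81.6
yel 0.151 157.8
```

View pics/t3.png

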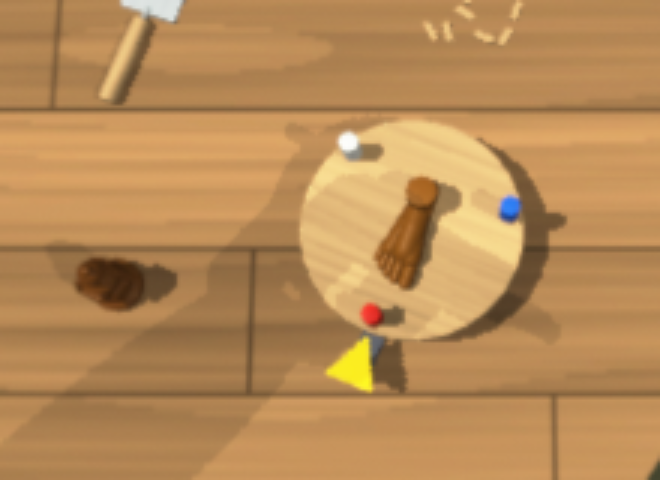

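The red peg at crop (371,314) lies between the axis and the pointer's tip. The measured angles are 158.0° for the peg and 157.8° for the pointer, and the figurine is standing untouched.

```bash
python3 -c "
from bench import bot
print(bot.job_done())"
```

```text
the job is handed in; nothing more can be done
None
```

The red peg now stands at the yellow pointer (158.0° against 157.8° in the last top view), the wheel was released and the arm moved clear, the figurine looked undisturbed, and the job is handed in; no verdict came back.

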